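# Empty the tipping tub and dry-stack a stepped stand

## Robot

A 6-joint arm with a two-finger parallel gripper is mounted at the origin on a cart in front of the work surface, level with it; the furniture and walls round the work are solid. World frame = base frame: x ahead of the robot, y to its left, z up, the work surface at z = 0. Lengths are in m, angles in degrees, forces in N, time in s.
With the tool pointing down it reaches from about 0.325 to 0.85 m from the base axis. Payload 15.5 kg.
Tool frame: the origin (TCP) lies midway between the tips of the shut fingers; the grasp point (between the pads) lies 19 mm behind it; z points along the fingers, y is the line along which they close (so a half turn about z gives the same grasp; the last joint's range is limited). The gripper opens to 91 mm and grips with 3 to 60 N. Pads are 32 mm wide; open, the fingers measure 118 mm over their backs; the gripper's body (76 mm by 178 mm) begins 60 mm behind the grasp point.
Start: joints at [-81.732, 28.281, 77.091, -0, 74.628, -5.472], TCP at [0.148, -0.607, 0.214] pointing down, gripper open.
Joint ranges: [-166.48, 166.48], [-47.26, 123.95], [12.59, 153.08], [-70.14, 250.14], [6.76, 159.57], [-176.63, 176.63]. Speed limits (degrees/s): [108.29, 108.29, 147.25, 172.46, 172.46, 172.46].

## Interface

Orientations are given as a 3x3 rotation matrix whose columns are the frame's x, y, z axes.
In Python, from bench import ctrl gives the robot as it stands. The module is installed in compiled form; this text tells all that it offers. Calls block until the motion is done:
- ctrl.goto(position, orientation): joint-space move of the TCP to a pose.
- ctrl.move_l(position, vel=0.15, ori=None, contact_N=None): straight line of the TCP; ori=None keeps the orientation; vel is the mean speed in m/s. With contact_N (N) it stops when the force on the tool has changed by that much, and returns True; else False.
- ctrl.movej(angles): joint-space move.
- ctrl.command_gripper(opening): opening from 0.0 (shut) to 1.0 (fully open); the grip force is fixed at half the most; returns when the fingers have stopped.
- ctrl.sleep(seconds).
- ctrl.ik(position, orientation): joint angles nearest the present ones, or None.
- ctrl.read_camera(name): name is "scene" or "top" or "wrist"; returns the picture (400x640x3 uint8, blue, green, red); there is no depth.
- ctrl.camera_params(name): a dict with "fx", "fy", "cx", "cy" (pixels), "pose" (4x4, takes a point from camera to world coordinates); the wrist camera has in their place "T_tool_cam" (4x4, takes a point from camera to tool coordinates, whose origin is the TCP and whose axes are the flange's). Camera axes: x right, y up, looking along -z (the intrinsics and any distortion apply to the point x, -y, -z); pixel columns grow to the right and rows downward; lengths in m; the calibration is good to about 2 mm. A picture is of the moment at which its call begins: read the wrist's pose just before it. camera_params takes no time and is no camera call.
A pose or a line that the arm cannot do raises ctrl.MotionError and nothing moves.
- ctrl.sign_off(): hands the job in; it is judged then, once.
Readings, each from a call of its own:
- ctrl.current_t(): time.
- ctrl.current_q(): joint angles.
- ctrl.current_dq(): joint speeds.
- ctrl.current_effort(): joint torques, N m.
- ctrl.current_tool_pos(): TCP position.
- ctrl.current_eef_rot(): TCP orientation.
- ctrl.current_contact_force(): force on the tool from outside, world axes, zero at the start.
- ctrl.current_wrist_torque(): the same for the moment, N m.
- ctrl.current_grip_width(): opening from 0.0 (shut) to 1.0 (fully open).
- ctrl.current_grasp_force(): force on a finger pad.
Only numpy, scipy, OpenCV 4.12 (cv2) and the standard library are available. Lean on these libraries where they do the work, as an engineer would, in place of code of your own. Each camera call takes 0.05 s, during which the arm holds its last target. There are 200 camera calls.

## Task

The wooden blanks for a stepped stand have come back rounded over in the tipping tub. Take the tub by its hand grip and tip it forward until every blank has come out on the mat, and swing it back upright onto its rest; then dry-stack all the blanks on the dark square foot, the largest first and each next smaller one on top of it, each lying flat, centred and squared up with the foot so that its whole underside is carried by the one below. Do not knock over the glue bottle or the yellow cup.

Things in the scene. Friction and masses are not known exactly. Their poses are not given: they have to be found in the camera images.
- stand: fixed grey steel stand of the tipping tub: two side plates 194 mm apart, 124 mm high, open in front. Origin: on the bench below the middle of the tipping shaft, which runs along the stand's y axis 100 mm up. The tub tips towards the stand's -x; upright, it reaches from 20 mm to 198 mm behind (+x of) the shaft and its rim is 198 mm above the bench.
- tub (a joint): angle of the grey sheet-steel tub on its shaft, rad: 0 = upright on its rest, growing as it tips forward to the stop at 2.1, where its raked front wall is a chute sloping down 55 degrees, lip about 68 mm above the bench and 95 mm to -x of the shaft. Inside 152 mm wide. Stiff shaft (0.6 N m): it stays where it is left; turning it takes up to 14 N at the grip.
- tub_grip (a point): middle of the tub's hand grip: free-turning black sleeve, 18 mm thick, 60 mm long, along the stand's y axis, at the end of a crank arm fixed to the tub (12 mm thick, 111 mm to -y of the stand's middle). At tub angle a it is, in the stand's frame, at x = 0.1 sin(0.9 - a), y = -0.15, z = 0.10 + 0.1 cos(0.9 - a). Its own axes turn with the tub, z towards the tub's mouth.
- mat: black rubber mat, 200 x 210 x 5 mm, flat on the bench before the tub, fixed, with a raised edge (9 mm wide, 15 mm high) along its -x side: the tub's contents land on and near it, jumbled: flat, leaning on one another or standing on edge. Origin: middle of its underside, 170 mm to -x of the stand's origin.
- base: dark square wooden foot of the stepped stand, 110 x 110 x 16 mm, lying loose on the bench, 0.35 kg. Origin: middle of its underside; x and y along its edges, z up.
- blank_66: light square wooden blank, 66 x 66 x 22 mm, edges slightly rounded, with a small dark bore mark in the middle of both square faces. Origin: its centre; z across its thickness (either face may be up, both are alike), x and y along its edges. In the tub at the start.
- blank_55: light square wooden blank, 55 x 55 x 20 mm, edges slightly rounded, with a small dark bore mark in the middle of both square faces. Origin: its centre; z across its thickness (either face may be up, both are alike), x and y along its edges. In the tub at the start. May be absent.
- blank_44: light square wooden blank, 44 x 44 x 18 mm, edges slightly rounded, with a small dark bore mark in the middle of both square faces. Origin: its centre; z across its thickness (either face may be up, both are alike), x and y along its edges. In the tub at the start. May be absent.
- blank_34: light square wooden blank, 34 x 34 x 15 mm, edges slightly rounded, with a small dark bore mark in the middle of both square faces. Origin: its centre; z across its thickness (either face may be up, both are alike), x and y along its edges. In the tub at the start. May be absent.
- blank_25: light square wooden blank, 25 x 25 x 12 mm, edges slightly rounded, with a small dark bore mark in the middle of both square faces. Origin: its centre; z across its thickness (either face may be up, both are alike), x and y along its edges. In the tub at the start. May be absent.
- glue_bottle: white glue bottle, 56 mm in diameter, 127 mm high, standing. Origin: middle of its underside, z up. A bystander, not to be knocked over.
- yellow_cup: yellow plastic tub, 76 x 84 x 46 mm, empty, standing open. Origin: middle of its underside. A bystander, not to be tipped over.
There are look-alikes about, which are no part of the job. Leave any purple look-alike of the blank_44 alone.

How it is judged (in metres and radians):
On the way, in this order (a step that is already met when the one before it is completed fails the run):
1. the tub is tipped well over and every blank has come out of its mouth (value of joint tub above 1.4 rad and (height (world z) of blank_66 below 0.07 m or z of blank_66 in the frame of tub_grip above 0.06 m) and (height (world z) of blank_55 below 0.07 m or z of blank_55 in the frame of tub_grip above 0.06 m) and (height (world z) of blank_44 below 0.07 m or z of blank_44 in the frame of tub_grip above 0.06 m) and (height (world z) of blank_34 below 0.07 m or z of blank_34 in the frame of tub_grip above 0.06 m) and (height (world z) of blank_25 below 0.07 m or z of blank_25 in the frame of tub_grip above 0.06 m)), for 0.3 s.
2. the tub is swung back upright, empty (value of joint tub below 0.1 rad), for 0.3 s.
At the end, for the whole second after the job is handed in: Tub upright (0.1 rad). All blanks present in one pile on the foot, largest lowest, in order of size: the 66 mm one within 12 mm of the foot's centre, each within 6 mm of the next size and 9 mm of any other, flat (0.08 rad), squared up with the foot (0.2 rad, any quarter turn), at rest (value of joint tub below 0.1 rad and (angle between blank_66's own z axis and vertical below 0.08 rad or angle between blank_66's own z axis and vertical above 3.06 rad) and (angle between the x axis of blank_66 and the x axis of base, either way round below 0.2 rad or angle between the x axis of blank_66 and the y axis of base, either way round below 0.2 rad) and linear speed of each of blank_66, blank_55, blank_44, blank_34, blank_25 below 0.02 m/s and (angle between blank_55's own z axis and vertical below 0.08 rad or angle between blank_55's own z axis and vertical above 3.06 rad) and (angle between the x axis of blank_55 and the x axis of base, either way round below 0.2 rad or angle between the x axis of blank_55 and the y axis of base, either way round below 0.2 rad) and (angle between blank_44's own z axis and vertical below 0.08 rad or angle between blank_44's own z axis and vertical above 3.06 rad) and (angle between the x axis of blank_44 and the x axis of base, either way round below 0.2 rad or angle between the x axis of blank_44 and the y axis of base, either way round below 0.2 rad) and (angle between blank_34's own z axis and vertical below 0.08 rad or angle between blank_34's own z axis and vertical above 3.06 rad) and (angle between the x axis of blank_34 and the x axis of base, either way round below 0.2 rad or angle between the x axis of blank_34 and the y axis of base, either way round below 0.2 rad) and (angle between blank_25's own z axis and vertical below 0.08 rad or angle between blank_25's own z axis and vertical above 3.06 rad) and (angle between the x axis of blank_25 and the x axis of base, either way round below 0.2 rad or angle between the x axis of blank_25 and the y axis of base, either way round below 0.2 rad) and horizontal distance between blank_66 and base below 0.012 m and z of blank_66 in the frame of base between 0.023 and 0.031 m and horizontal distance between blank_55 and blank_66 below 0.006 m and ((angle between blank_66's own z axis and vertical below 0.1 rad and z of blank_55 in the frame of blank_66 above 0.017 m) or (angle between blank_66's own z axis and vertical above 3.04 rad and z of blank_55 in the frame of blank_66 below -0.017 m)) and horizontal distance between each of blank_44, blank_34, blank_25 and blank_66 below 0.009 m and ((angle between blank_66's own z axis and vertical below 0.1 rad and z of blank_44 in the frame of blank_66 above 0.016 m) or (angle between blank_66's own z axis and vertical above 3.04 rad and z of blank_44 in the frame of blank_66 below -0.016 m)) and ((angle between blank_66's own z axis and vertical below 0.1 rad and z of blank_34 in the frame of blank_66 above 0.0145 m) or (angle between blank_66's own z axis and vertical above 3.04 rad and z of blank_34 in the frame of blank_66 below -0.0145 m)) and ((angle between blank_66's own z axis and vertical below 0.1 rad and z of blank_25 in the frame of blank_66 above 0.013 m) or (angle between blank_66's own z axis and vertical above 3.04 rad and z of blank_25 in the frame of blank_66 below -0.013 m)) and horizontal distance between blank_44 and blank_55 below 0.006 m and ((angle between blank_55's own z axis and vertical below 0.1 rad and z of blank_44 in the frame of blank_55 above 0.015 m) or (angle between blank_55's own z axis and vertical above 3.04 rad and z of blank_44 in the frame of blank_55 below -0.015 m)) and horizontal distance between each of blank_34, blank_25 and blank_55 below 0.009 m and ((angle between blank_55's own z axis and vertical below 0.1 rad and z of blank_34 in the frame of blank_55 above 0.0135 m) or (angle between blank_55's own z axis and vertical above 3.04 rad and z of blank_34 in the frame of blank_55 below -0.0135 m)) and ((angle between blank_55's own z axis and vertical below 0.1 rad and z of blank_25 in the frame of blank_55 above 0.012 m) or (angle between blank_55's own z axis and vertical above 3.04 rad and z of blank_25 in the frame of blank_55 below -0.012 m)) and horizontal distance between blank_34 and blank_44 below 0.006 m and ((angle between blank_44's own z axis and vertical below 0.1 rad and z of blank_34 in the frame of blank_44 above 0.0125 m) or (angle between blank_44's own z axis and vertical above 3.04 rad and z of blank_34 in the frame of blank_44 below -0.0125 m)) and horizontal distance between blank_25 and blank_44 below 0.009 m and ((angle between blank_44's own z axis and vertical below 0.1 rad and z of blank_25 in the frame of blank_44 above 0.011 m) or (angle between blank_44's own z axis and vertical above 3.04 rad and z of blank_25 in the frame of blank_44 below -0.011 m)) and horizontal distance between blank_25 and blank_34 below 0.006 m and ((angle between blank_34's own z axis and vertical below 0.1 rad and z of blank_25 in the frame of blank_34 above 0.0095 m) or (angle between blank_34's own z axis and vertical above 3.04 rad and z of blank_25 in the frame of blank_34 below -0.0095 m))); the robot touches nothing.
It fails at once if the glue bottle is knocked over (angle between glue_bottle's own z axis and vertical above 0.7 rad).
It fails at once if the yellow cup is tipped over (angle between yellow_cup's own z axis and vertical above 0.7 rad).
Of blank_55, blank_44, blank_34, blank_25 only 3 to 4 are there at a start; the rules pass over those that are not, and their reading is None.
At some moment in a run one of blank_44, blank_34, blank_25 may be knocked a few centimetres aside while the robot is not near it.
Once in a run the grip may slacken for a moment while it holds something.
It also fails if it takes over 210 s, if anything falls off the work surface, if the arm or the gripper's body presses on something with over 40 N, if the wrist force passes 120 N, or if a joint passes its speed limit or range.

## Working session

There is one attempt and no reset: what is moved stays moved. The work goes in short steps, each a Python script; the robot and the scene stay as the last script left them, time stands still between calls to the robot, and variables do not carry over. Pictures are saved under pics/ and viewed, at most 14 in all, crops included, and the job is handed in when it is done.

```bash
mkdir -p pics; python3 - <<'E'
from bench import ctrl
import cv2,numpy as np
np.set_printoptions(precision=3,suppress=True)
for n in ["scene","top"]:
    im=ctrl.read_camera(n); cv2.imwrite(f"pics/{n}0.png",im); p=ctrl.camera_params(n); print(n,p)
print(ctrl.camera_params("wrist"),ctrl.current_t(), ctrl.current_eef_rot())
E
```

```text
scene {'fx': 425.1690129503845, 'fy': 425.1690129503845, 'cx': 323.72377086433676, 'cy': 197.9454362555821, 'pose': array([[-0.703,  0.54 , -0.463,  0.075],
       [-0.711, -0.531,  0.46 ,  0.352],
       [ 0.003,  0.652,  0.758,  0.927],
       [ 0.   ,  0.   ,  0.   ,  1.   ]])}
top {'fx': 391.64068722085653, 'fy': 391.64068722085653, 'cx': 318.9444621422231, 'cy': 200.20162103470523, 'pose': array([[-0.009,  0.98 , -0.197,  0.395],
       [-1.   , -0.011, -0.006, -0.128],
       [-0.008,  0.197,  0.98 ,  1.061],
       [ 0.   ,  0.   ,  0.   ,  1.   ]])}
{'fx': 333.21843614971004, 'fy': 333.21843614971004, 'cx': 321.71912514314704, 'cy': 200.94303786341027, 'T_tool_cam': array([[-0.   ,  0.967,  0.255,  0.072],
       [ 1.   ,  0.   ,  0.   ,  0.   ],
       [ 0.   ,  0.255, -0.967, -0.17 ],
       [ 0.   ,  0.   ,  0.   ,  1.   ]])} 0.1 [[ 0.971  0.238 -0.   ]
 [ 0.238 -0.971  0.001]
 [ 0.    -0.001 -1.   ]]
```

View pics/top0.png

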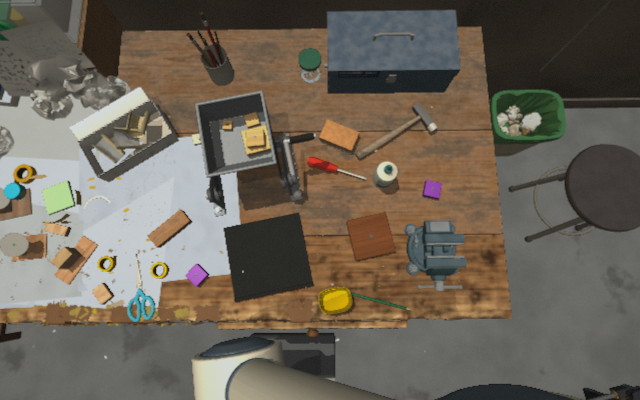

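View pics/scene0.png

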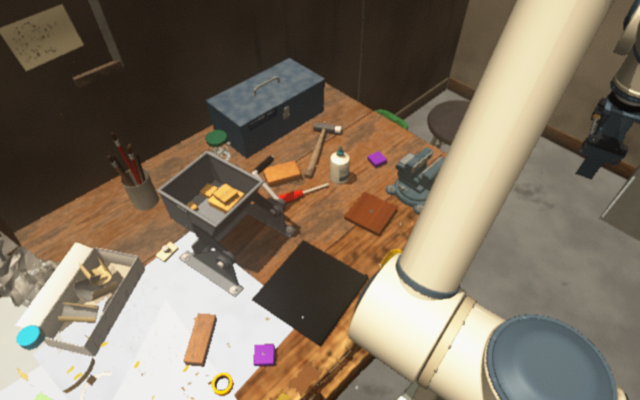

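The tub is upright at top-view pixel (235,135), its grip at (297,136), the mat at (268,256) and the foot at (372,236). The bottle is at (385,175), the cup at (336,300), and purple decoys at (432,189) and (197,275). Several blanks lie in the tub.

```bash
cat > h.py <<'E'
from bench import ctrl
import cv2,numpy as np
np.set_printoptions(precision=4,suppress=True)
def cam(n):
    if n=="wrist":
        T=np.eye(4);T[:3,:3]=ctrl.current_eef_rot();T[:3,3]=ctrl.current_tool_pos()
        im=ctrl.read_camera(n);p=dict(ctrl.camera_params(n));p["pose"]=T@p["T_tool_cam"]
    else: im=ctrl.read_camera(n);p=dict(ctrl.camera_params(n))
    return im,p
def ray(p,uv,z):
    uv=np.atleast_2d(uv).astype(float);P=p["pose"]
    d=np.c_[(uv[:,0]-p["cx"])/p["fx"],-(uv[:,1]-p["cy"])/p["fy"],-np.ones(len(uv))]@P[:3,:3].T
    return P[:3,3]+d*((z-P[2,3])/d[:,2])[:,None]
def proj(p,X):
    P=p["pose"];c=(np.atleast_2d(X)-P[:3,3])@P[:3,:3]
    return np.c_[p["cx"]+p["fx"]*c[:,0]/-c[:,2],p["cy"]-p["fy"]*c[:,1]/-c[:,2]]
def down(yaw):  # closing axis (tool y) at world angle yaw (rad)
    y=np.array([np.cos(yaw),np.sin(yaw),0]);z=np.array([0,0,-1.]);return np.c_[np.cross(y,z),y,z]
def rect(mask,p,z):
    cs,_=cv2.findContours(mask,cv2.RETR_EXTERNAL,cv2.CHAIN_APPROX_NONE)
    c=max(cs,key=cv2.contourArea)[:,0]
    w=ray(p,cv2.convexHull(c)[:,0],z)[:,:2]
    (cx,cy),(a,b),ang=cv2.minAreaRect((w*1000).astype(np.float32))
    return np.array([cx,cy])/1000,(a,b),ang
E
python3 - <<'E'
from h import *
im=cv2.imread("pics/top0.png");p=ctrl.camera_params("top")
def m(box,f):
    a=np.zeros(im.shape[:2],np.uint8);x0,y0,x1,y1=box;s=im[y0:y1,x0:x1].astype(int);a[y0:y1,x0:x1]=f(s)*255
    return cv2.morphologyEx(a,cv2.MORPH_OPEN,np.ones((5,5)))
print("mat",rect(m((215,205,320,310),lambda s:s.max(2)<55),p,0.006))
print(im[236,372],im[236,345],im[270,372],im[210,372])
h=lambda s:(s[...,2]<135)&(s[...,2]-s[...,0]>40)&(s[...,1]<75)
mm=m((335,200,405,268),h);print("base",rect(mm,p,0.016),mm.sum()/255)
print("grip",ray(p,[(297,136)],0.162),"bottle",ray(p,[385,168],0.12),"cup",ray(p,[336,300],0.03))
E
```

```text
mat (array([0.4565, 0.0165]), (198.3651580810547, 207.22433471679688), 10.886749267578125)
[ 82  92 108] [ 54  88 127] [ 59  92 126] [ 74 108 149]
base (array([ 0.4714, -0.267 ]), (36.830875396728516, 113.0000991821289), 12.259315490722656) 1091.0
grip [[ 0.7353 -0.0714  0.162 ]] bottle [[ 0.6645 -0.288   0.12  ]] cup [[ 0.3423 -0.1635  0.03  ]]
```

```bash
cat >> h.py <<'E'
YAW=np.radians(10.9);MAT=np.array([0.4565,0.0165])
SX=np.array([np.cos(YAW),np.sin(YAW)]);SY=np.array([-SX[1],SX[0]]);STAND=MAT+0.17*SX
def grip_at(a,off=np.zeros(2),yy=-0.15):
    xy=STAND+off+0.1*np.sin(0.9-a)*SX+yy*SY
    return np.array([*xy,0.10+0.1*np.cos(0.9-a)])
E
python3 - <<'E'
from h import *
p=ctrl.camera_params("top");print(proj(p,[grip_at(0,yy=-.12),grip_at(0,yy=-.18)]))
g=grip_at(0)
t=ctrl.current_tool_pos();ctrl.move_l(t+[0,0,.1])
for y in (YAW,YAW+np.pi):
    q=ctrl.ik(g+[0,0,.10],down(y));print(q)
qs=[ctrl.ik(g+[0,0,.10],down(y)) for y in (YAW,YAW+np.pi)]
qs=[q for q in qs if q is not None];q=min(qs,key=lambda q:abs(q[5]))
ctrl.movej(q)
im,p=cam("wrist");cv2.imwrite("pics/w1.png",im)
print(proj(p,[grip_at(0,yy=-.12),grip_at(0,yy=-.18)]),ctrl.current_tool_pos(),g)
E
```

```text
[[289.9239 140.8815]
 [314.272  136.1463]]
[-11.2233  35.8109  55.3634  -0.      88.8257 -22.1233]
[-11.2233  35.8109  55.3634  -0.      88.8257 157.8767]
[[322.0828 164.4901]
 [322.1593 233.8379]] [ 0.7286 -0.0847  0.2623] [ 0.7287 -0.0838  0.1622]
```

View pics/w1.png

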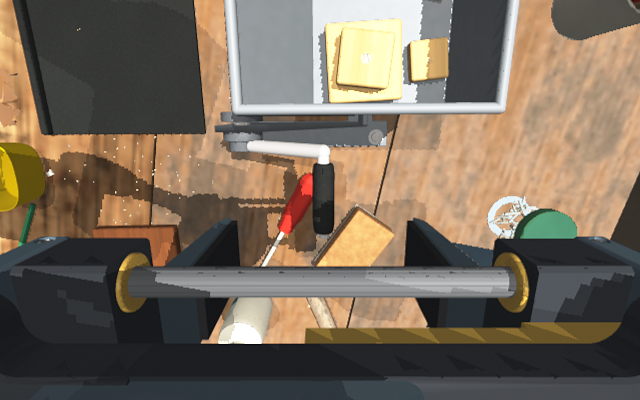

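The black sleeve lies at px (323, 163–234), exactly as predicted. The tub holds at least three blanks (two stacked, one small).

```bash
python3 - <<'E'
from h import *
R=ctrl.current_eef_rot();D=np.array([0,0,-.019])
ctrl.move_l(grip_at(0,yy=-.153)+D,vel=.12)
ctrl.command_gripper(0.0);print("w",ctrl.current_grip_width(),ctrl.current_contact_force())
fm=0
for a in np.linspace(0,2.07,13)[1:]:
    ctrl.move_l(grip_at(a,yy=-.153)+D,vel=.08); f=ctrl.current_contact_force();fm=max(fm,np.linalg.norm(f))
print("w",ctrl.current_grip_width(),fm,f,ctrl.current_t())
ctrl.sleep(.8)
im,p=cam("scene");cv2.imwrite("pics/s2.png",im);im,p=cam("top");cv2.imwrite("pics/t2.png",im)
E
```

```text
w 0.1918375564339068 [ 5.7479 -0.0756 -1.7286]
w 0.1886437320670007 16.931600647328956 [  6.7027  -7.7117 -11.7958] 10.3833
```

View pics/s2.png

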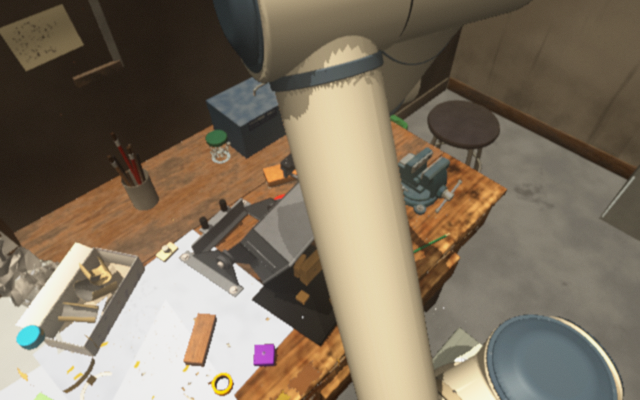

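The arm hides most of it, but the tub is tipped and blanks lie on the mat (px 305,265 and 302,297). Swinging back.

```bash
python3 - <<'E'
from h import *
D=np.array([0,0,-.019])
ctrl.sleep(.5)
for a in np.linspace(2.07,-0.01,13)[1:]:
    ctrl.move_l(grip_at(a,yy=-.153)+D,vel=.12)
print("w",ctrl.current_grip_width(),ctrl.current_contact_force())
ctrl.command_gripper(1.0)
ctrl.move_l(ctrl.current_tool_pos()+[0,0,.12],vel=.25)
# view the mat: camera 72mm along tool x ahead; want camera over mat centre, tool x = -SX side
x=ctrl.ik
best=None
for y in np.radians([90,-90,0,180])+YAW:
    R=down(y);T=ctrl.camera_params("wrist")["T_tool_cam"]
    # aim: ray of optical axis hits mat centre from TCP height .30
    z=.30;o=R@T[:3,3];d=R@-T[:3,2];k=(z+o[2])/-d[2]
    pos=np.array([*(MAT-(o+d*k)[:2]),z]);q=ctrl.ik(pos,R);print(np.degrees(y),pos,q)
    if q is not None and np.hypot(*pos[:2])>.3 and (best is None or abs(q[5])<abs(best[5])):best=q
ctrl.movej(best)
im,p=cam("wrist");cv2.imwrite("pics/w3.png",im);np.save("w3.npy",p["pose"]);im,p=cam("top");cv2.imwrite("pics/t3.png",im);print(ctrl.current_t())
E
```

```text
w 0.18912070741398682 [ 6.2067 -3.3772 -4.2037]
100.89999999999999 [0.4049 0.0065 0.3   ] [  -7.5443    4.897    97.6448   -0.       77.4582 -108.4443]
-79.10000000000001 [0.5081 0.0265 0.3   ] [-3.7409 14.2519 85.6699 -0.     80.0782 75.3591]
10.9 [0.4465 0.0681 0.3   ] [ 1.0856  9.1637 92.4908 -0.     78.3456 -9.8144]
190.9 [ 0.4665 -0.0351  0.3   ] [-11.6186  10.6158  90.6174  -0.      78.7668 157.4814]
18.4333
```

View pics/w3.png

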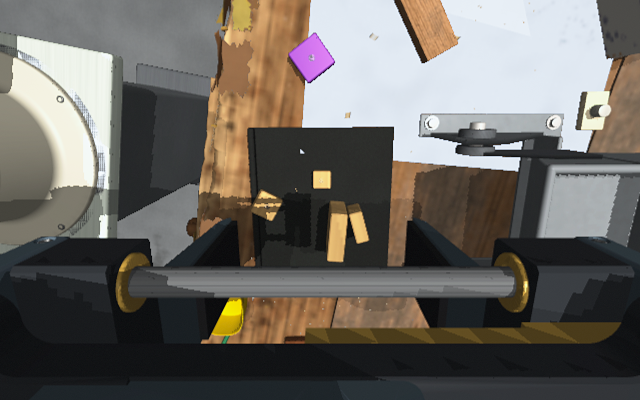

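View pics/t3.png

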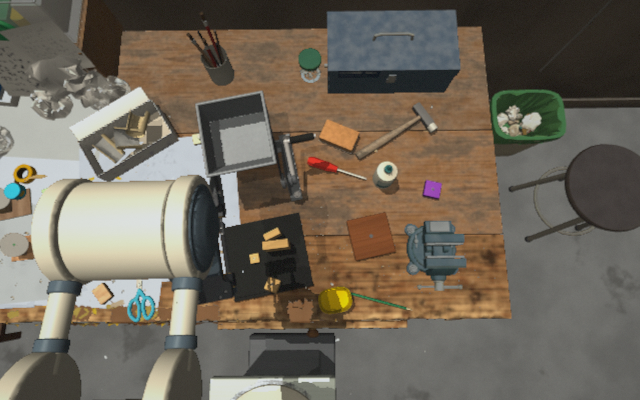

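The tub is empty. On the mat there are four blanks: two on edge at wrist px (337,231) and (357,223), the smallest flat at (321,179), and one by the raised edge at (267,206). A closer view comes next.

```bash
cat >> h.py <<'E'
def look(xy,z=.2,yaw=YAW,aim_z=0.02,row=-0.1):
    """camera aimed with its axis (raised a little above the bar) at xy"""
    R=down(yaw);T=ctrl.camera_params("wrist")["T_tool_cam"]
    o=R@T[:3,3];d=R@(T[:3,:3]@np.array([0,row,-1.]));k=(z+o[2]-aim_z)/-d[2]
    ctrl.goto(np.array([*(np.array(xy)-(o+d*k)[:2]),z]),R)
    return cam("wrist")
E
python3 - <<'E'
from h import *
p=dict(ctrl.camera_params("wrist"));p["pose"]=np.load("w3.npy")
for uv in [(337,231),(357,223),(321,179),(267,206)]: print(ray(p,uv,.03))
im,p=look(ray(p,(318,210),.03)[0,:2],z=.17)
cv2.imwrite("pics/w4.png",im);np.save("w4.npy",p["pose"])
c=im[20:280,150:500];c=cv2.resize(np.clip(c*1.5,0,255).astype(np.uint8),None,fx=2,fy=2);cv2.imwrite("pics/w4c.png",c)
E
```

```text
[[ 0.4853 -0.0147  0.03  ]]
[[0.5103 0.0021 0.03  ]]
[[0.4494 0.0537 0.03  ]]
[[0.3838 0.0028 0.03  ]]
```

View pics/w4c.png

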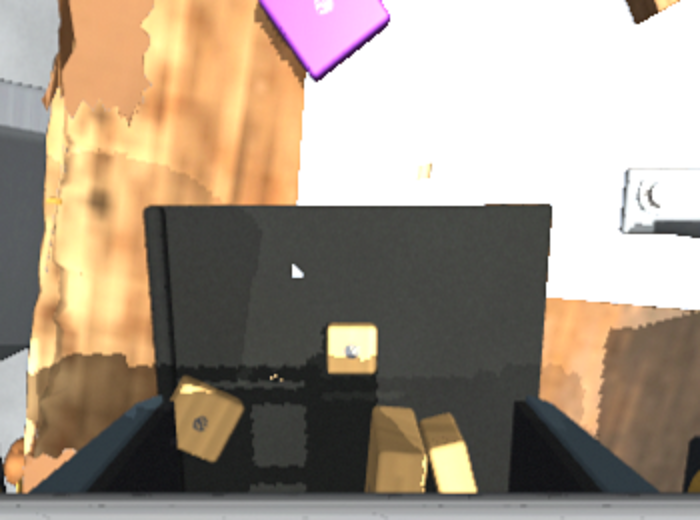

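The smallest blank is flat at crop px (352,350), the ridge blank is slightly tilted at (205,420), and the two standing blanks are cut off. The aim offset sign was wrong, so I'll look again.

```bash
sed -i 's/row=-0.1/row=0.12/' h.py; python3 - <<'E'
from h import *
im,p=look((.45,.005),z=.2)
cv2.imwrite("pics/w5.png",im);np.save("w5.npy",p["pose"])
c=im[80:270,200:450];c=cv2.resize(np.clip(c*1.6,0,255).astype(np.uint8),None,fx=3,fy=3);cv2.imwrite("pics/w5c.png",c)
im,p=cam("scene");cv2.imwrite("pics/s5.png",im)
E
```

```text
(no output)
```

View pics/w5c.png

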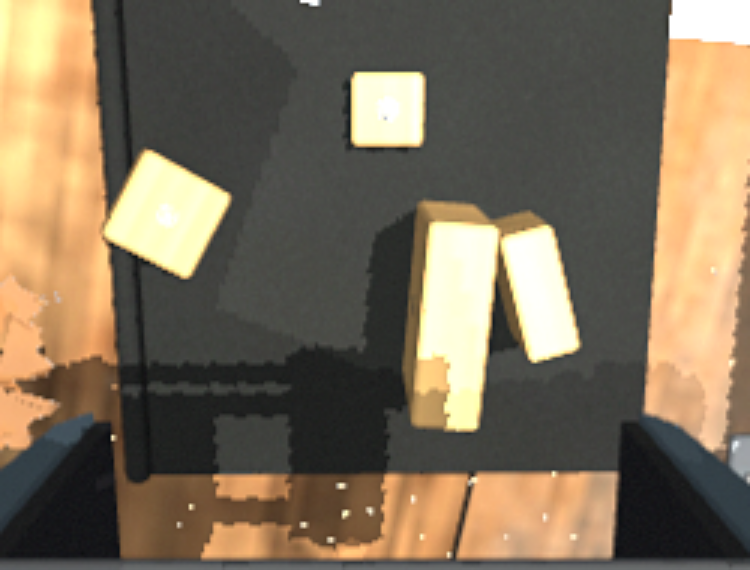

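Clear view. The 66 stands on edge with its top corners at crop (428,222), (498,226), (480,430) and (412,427). The 44 stands on edge beside it around (540,290). The 34 lies at the ridge at (168,214), and the 25 lies flat at (388,108). The 55 is absent. I'll grip the 66 by its ends, tilt it over and lay it flat.

```bash
cat >> h.py <<'E'
def up(dz,v=.25): ctrl.move_l(ctrl.current_tool_pos()+[0,0,dz],vel=v)
def tilt(R,ang): # lean tool so its z swings toward tool +x
    return R@cv2.Rodrigues(np.array([0,ang,0.]))[0]
E
python3 - <<'E'
from h import *
p=dict(ctrl.camera_params("wrist"));p["pose"]=np.load("w5.npy")
f=lambda c:ray(p,np.array(c)/3+[200,80],c_z)[:,:2]
c_z=.071;w=f([(428,222),(498,226),(480,430),(412,427)]);print(w,np.linalg.norm(np.roll(w,-1,0)-w,axis=1))
c=w.mean(0);l=(w[2]+w[3]-w[0]-w[1]);yaw=np.arctan2(l[1],l[0])
for z in(.035,.049): c_z=z;v=f([(502,233),(545,223),(580,345),(540,362)]);print("44",v,np.linalg.norm(np.roll(v,-1,0)-v,axis=1))
R=down(yaw);print(c,np.degrees(yaw),R[:,0])
ctrl.goto([*c,.2],R)
ctrl.move_l([*c,.037],vel=.12,contact_N=8)
print(ctrl.current_tool_pos())
ctrl.command_gripper(0);print(ctrl.current_grip_width()*91,ctrl.current_grasp_force())
up(.05,.15)
G=ctrl.current_tool_pos()-.019*R[:,2]; G[:2]+=-.018*SY
Rt=tilt(R,np.radians(-50));print("z",Rt[:,2])
if Rt[:,2]@R[:,0]<0: Rt=tilt(R,np.radians(50))
try:
    ctrl.move_l(G+.019*Rt[:,2],vel=.1,ori=Rt); print("tilted",ctrl.current_grip_width()*91)
except ctrl.MotionError as e: print(e)
cv2.imwrite("pics/s6.png",cam("scene")[0])
E
```

```text
[[ 0.4679  0.0205]
 [ 0.4888  0.0233]
 [ 0.4974 -0.0408]
 [ 0.4761 -0.0438]] [0.0211 0.0647 0.0216 0.0649]
44 [[ 0.4963  0.0178]
 [ 0.5098  0.0238]
 [ 0.5316 -0.0151]
 [ 0.5193 -0.0236]] [0.0147 0.0445 0.0149 0.0474]
44 [[ 0.494   0.0192]
 [ 0.5069  0.0249]
 [ 0.5278 -0.0123]
 [ 0.5161 -0.0205]] [0.0141 0.0427 0.0143 0.0454]
[ 0.4825 -0.0102] -82.53983539737429 [0.9915 0.1298 0.    ]
[ 0.4829 -0.0103  0.0375]
65.9533311904782 30.000538229942322
z [-0.7596 -0.0995 -0.6428]
the arm cannot follow that straight line within its joint ranges
```

The grip on the 66 is good at 66 mm. The tilt is out of reach there, so I'll lay it directly on the foot with the fall direction chosen by IK.

```bash
python3 - <<'E'
from h import *
p=ctrl.camera_params("top");im=cv2.imread("pics/top0.png")
s=im[195:280,330:420]; lab=cv2.cvtColor(s,cv2.COLOR_BGR2HSV);print(im[230,365],im[245,385],im[230,410],im[260,340])
w=ray(p,[(348,222),(387,214),(395,250),(356,259)],.016)[:,:2];print(w,w.mean(0),np.linalg.norm(np.roll(w,-1,0)-w,axis=1))
e=w[0]-w[3];print(np.degrees(np.arctan2(e[1],e[0])))
C=w.mean(0);q0=ctrl.current_q()
for yd in range(-180,180,15):
    R=down(np.radians(yd));d=-R[:,0];Rt=tilt(R,np.radians(50))
    P=np.array([*C,.016])-.033*d;G=P-Rt[:,2]*.0515+Rt[:,0]*.011
    q=ctrl.ik(G+.019*Rt[:,2]+[0,0,.03],Rt);q1=ctrl.ik([*C,.2],R)
    if q is not None:print(yd,d[:2],q,None if q1 is None else q1[5])
cv2.imwrite("pics/base0.png",cv2.resize(im[200:275,330:420],None,fx=7,fy=7,interpolation=cv2.INTER_CUBIC))
E
```

```text
[ 42  73 124] [ 42  73 120] [112 116 115] [ 61  99 140]
[[ 0.5448 -0.1999]
 [ 0.5655 -0.3056]
 [ 0.4687 -0.3226]
 [ 0.4461 -0.2186]] [ 0.5063 -0.2617] [0.1077 0.0983 0.1064 0.1005]
10.747290090925297
-150 [-0.5    0.866] [ -15.1564   41.4932  124.1795  235.7943   40.7817 -105.4953] 116.6641464423738
-135 [-0.7071  0.7071] [-24.2348  42.3449 130.8252 203.1645  43.6634 -93.5011] 101.66414644237378
-120 [-0.866  0.5  ] [-36.0689  43.1805 133.9711 173.6595  47.1683 -89.5895] 86.66414644237379
-105 [-0.9659  0.2588] [-47.5219  42.7316 132.433  145.0578  45.9771 -86.3866] 71.6641464423738
-90 [-1. -0.] [-55.6149  41.7041 126.8355 115.1109  44.2805 -76.4168] 56.66414644237383
-75 [-0.9659 -0.2588] [-59.7625  41.49   118.8018  87.8902  47.6987 -63.901 ] 41.66414644237379
-60 [-0.866 -0.5  ] [-60.8334  42.4681 109.5863  67.8968  55.7634 -55.4727] 26.664146442373813
-45 [-0.7071 -0.7071] [-59.8199  44.3964  99.9281  54.2036  65.9278 -51.8666] 11.664146442373804
-30 [-0.5   -0.866] [-57.442   46.9237  90.2901  44.3393  76.589  -51.7035] -3.3358535576262054
-15 [-0.2588 -0.9659] [-54.1696  49.73
[... 507 characters left out ...]
 -93.3358535576262
75 [ 0.9659 -0.2588] [ -27.6925   59.159    54.1818  -10.7531  115.5625 -102.9221] -108.3358535576262
90 [ 1. -0.] [ -23.2161   57.9625   57.3985  -18.8923  111.1523 -112.4541] -123.3358535576262
105 [0.9659 0.2588] [ -18.9711   56.02     62.7079  -26.223   104.3676 -120.3856] -138.3358535576262
120 [0.866 0.5  ] [ -15.0799   53.5411   69.6822  -33.037    95.7574 -126.5377] -153.3358535576262
135 [0.7071 0.7071] [ -11.7048   50.757    77.888   -39.9421   85.8151 -130.8872] -168.3358535576262
150 [0.5   0.866] [  -9.0734   47.9062   86.936   -47.8036   74.9737 -133.293 ] None
165 [0.2588 0.9659] [  -7.5157   45.2438   96.4789  -57.8961   63.7179 -133.2358] 161.6641464423738
```

View pics/base0.png

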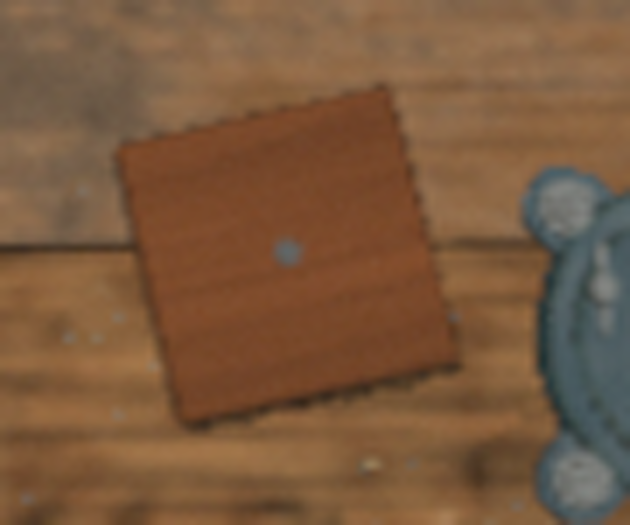

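The foot's corners in this crop are (118,148), (385,88), (458,362) and (188,424).

```bash
python3 - <<'E'
from h import *
p=ctrl.camera_params("top")
w=ray(p,np.array([(118,148),(385,88),(458,362),(188,424)])/7+[330,200],.016)[:,:2]
C=w.mean(0);e=w[0]-w[3]+w[1]-w[2];print(C,np.linalg.norm(np.roll(w,-1,0)-w,axis=1),np.degrees(np.arctan2(e[1],e[0])))
R=down(np.radians(165));d=-R[:,0];Rt=tilt(R,np.radians(50))
P=np.array([*C,.016])-.033*d;G=P-Rt[:,2]*.0515+Rt[:,0]*.011;T=G+.019*Rt[:,2]
up(.17)
ctrl.goto(T+[0,0,.15],Rt);print("w",ctrl.current_grip_width()*91,ctrl.current_q())
ctrl.move_l(T+[0,0,.02],vel=.15)
print(ctrl.move_l(T-[0,0,.006],vel=.02,contact_N=3),ctrl.current_tool_pos()-T,ctrl.current_grip_width()*91)
cv2.imwrite("pics/t7.png",cam("top")[0])
E
```

```text
[ 0.5057 -0.2604] [0.1059 0.1078 0.1051 0.1079] 12.585747308725955
w 65.56010340443427 [  -7.3926   34.2517   93.3133  -53.0354   71.843  -145.7467]
True [-0.     -0.     -0.0001] 65.78125673437799
```

View pics/t7.png

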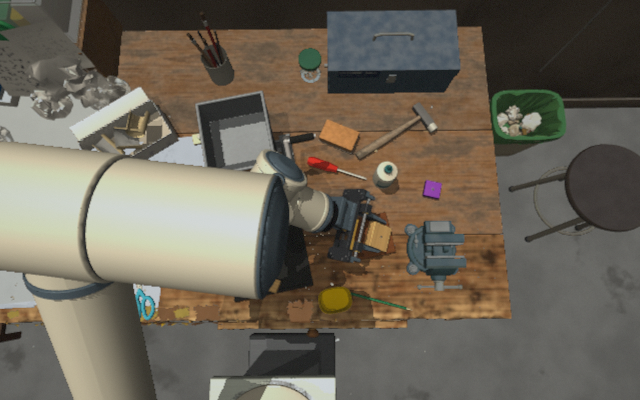

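The 66 is held tilted over the foot at (378,236). Releasing it.

```bash
python3 - <<'E'
from h import *
ctrl.command_gripper(1.0);ctrl.sleep(.5)
R=ctrl.current_eef_rot();t=ctrl.current_tool_pos()
t=t-R[:,2]*.12;ctrl.move_l(t+[0,0,.02],vel=.2)
im,p=look((.506,-.26),z=.25,yaw=np.radians(12.6));cv2.imwrite("pics/w8.png",im);np.save("w8.npy",p["pose"])
print(ctrl.current_t())
E
```

```text
33.2583
```

View pics/w8.png

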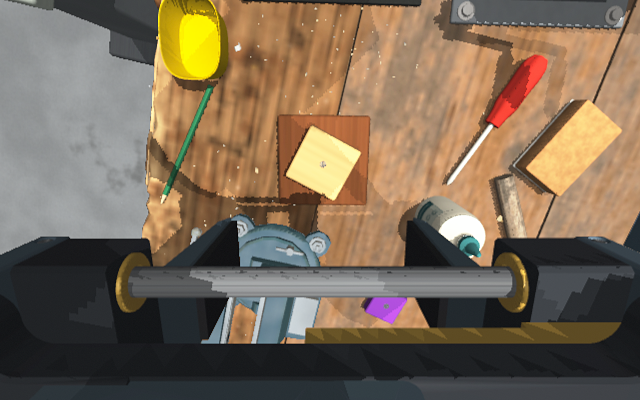

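The 66 lies flat on the foot at (323,163), rotated; the foot's corners are (279,115), (369,117), (366,206) and (278,203). I'll regrip, square it up and centre it.

```bash
cat >> h.py <<'E'
def blank(im,p,xy,ztop,size,rad=.05):
    """light blank whose centre is near xy: centre, edge yaw, sides"""
    hsv=cv2.cvtColor(im,cv2.COLOR_BGR2HSV);m=cv2.inRange(hsv,(12,40,130),(32,200,255))
    u,v=proj(p,[*xy,ztop])[0];r=rad*p["fx"]/(p["pose"][2,3]-ztop)
    k=np.zeros_like(m);cv2.circle(k,(int(u),int(v)),int(r),255,-1)
    m=cv2.morphologyEx(cv2.morphologyEx(m&k,cv2.MORPH_OPEN,np.ones((3,3))),cv2.MORPH_CLOSE,np.ones((5,5)))
    c,s,a=rect(m,p,ztop);return c,np.radians(a),s
def pickplace(c,yaw,zt,place,pyaw,pz,vel=.12):
    """grasp at c (TCP z zt), carry, set down with TCP z pz at place, yaw pyaw mod 90"""
    pyaw=yaw+(pyaw-yaw+np.pi/4)%(np.pi/2)-np.pi/4
    opts=[]
    for k in range(4):
        a=ctrl.ik([*c,zt+.1],down(yaw+k*np.pi/2));b=ctrl.ik([*place,pz+.1],down(pyaw+k*np.pi/2))
        if a is not None and b is not None: opts.append((abs(a[5])+abs(b[5])+abs(a[5]-b[5]),k))
    return [(yaw+k*np.pi/2,pyaw+k*np.pi/2) for _,k in sorted(opts)]
def grab(c,yaw,zt,h=.12):
    if ctrl.current_tool_pos()[2]<.14: up(.16-ctrl.current_tool_pos()[2])
    ctrl.goto([*c,zt+h],down(yaw));hit=ctrl.move_l([*c,zt],vel=.12,contact_N=12)
    ctrl.command_gripper(0);return hit,ctrl.current_grip_width()*91
E
python3 - <<'E'
from h import *
p=dict(ctrl.camera_params("wrist"));p["pose"]=np.load("w8.npy");im=cv2.imread("pics/w8.png")
w=ray(p,[(279,115.5),(369,117),(366.5,205),(278,203.5)],.016)[:,:2];C=w.mean(0)
e=w[1]-w[0]+w[2]-w[3];fy=np.arctan2(e[1],e[0]);print("foot",C,np.degrees(fy),np.linalg.norm(np.roll(w,-1,0)-w,axis=1))
c,y,s=blank(im,p,ray(p,(323,163),.038)[0,:2],.038,.066);print("66",c,np.degrees(y),s)
o=pickplace(c,y,.02,C,fy,.02);print(np.degrees(o))
y1,y2=o[0]
print(grab(c,y1,.020));up(.03,.1);print(ctrl.current_grip_width()*91)
ctrl.move_l([*C,.05],vel=.1,ori=down(y2))
print(ctrl.move_l([*C,.0185],vel=.03,contact_N=4),ctrl.current_tool_pos(),ctrl.current_grip_width()*91)
ctrl.command_gripper(1);up(.1)
im,p=look(C,z=.22,yaw=fy);cv2.imwrite("pics/w9.png",im);np.save("w9.npy",p["pose"])
print(blank(im,p,C,.038,.066))
im,p=look((.45,.005),z=.2);cv2.imwrite("pics/w10.png",im);np.save("w10.npy",p["pose"])
c=im[60:270,180:450];c=cv2.resize(np.clip(c*1.5,0,255).astype(np.uint8),None,fx=2,fy=2)
a=cv2.imread("pics/w9.png")[60:270,180:450];a=cv2.resize(a,None,fx=2,fy=2)
cv2.imwrite("pics/w910.png",cv2.resize(np.hstack([a,c]),(800,311)))
print(ctrl.current_t())
E
```

```text
foot [ 0.5071 -0.2602] 11.73197752225543 [0.1055 0.1071 0.111  0.107 ]
66 [ 0.5021 -0.258 ] 74.33040618896484 (67.07647705078125, 76.2548828125)
[[344.3304 371.732 ]
 [254.3304 281.732 ]
 [ 74.3304 101.732 ]
 [164.3304 191.732 ]]
(False, 65.45020144115246)
65.70357938431914
True [ 0.5069 -0.2601  0.0201] 65.65994351250555
(array([ 0.5073, -0.2599]), np.float64(0.2044626447284499), (66.17660522460938, 66.9764175415039))
40.25
```

View pics/w910.png

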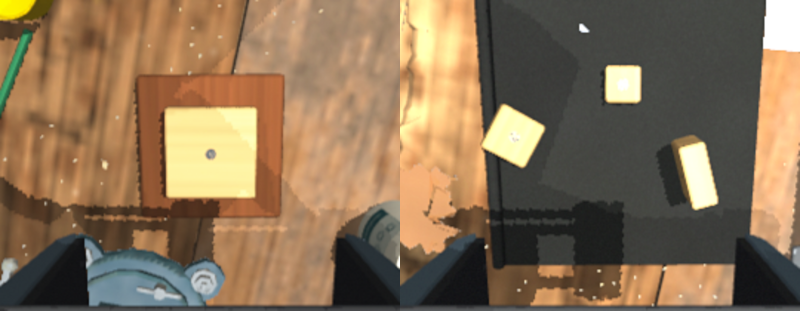

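The 66 is centred on the foot to within 0.3 mm and squared up. On the mat (right half), the 44 stands on edge at (699,175), the 25 is flat at (623,85), and the 34 leans on the ridge at (514,136). The 44 gets the same treatment, laid onto the 66.

```bash
python3 - <<'E'
from h import *
p=dict(ctrl.camera_params("wrist"));p["pose"]=np.load("w10.npy");im=cv2.imread("pics/w10.png")
m=np.zeros(im.shape[:2],np.uint8);b=(slice(145,210),slice(355,405))
hsv=cv2.cvtColor(im,cv2.COLOR_BGR2HSV)[b];v=hsv[...,2];print(np.percentile(v,[10,50,80,90,99]))
t,mm=cv2.threshold(v[v>80].reshape(-1,1),0,255,cv2.THRESH_OTSU);print(t)
m[b]=(v>t)*255;m=cv2.morphologyEx(m,cv2.MORPH_OPEN,np.ones((3,3)))
c,s,a=rect(m,p,.049);print(c,s,a)
l=a if s[0]>s[1] else a+90
y=np.radians(l);cands=[(abs(ctrl.ik([*c,.15],down(k))[5]),k) for k in (y,y+np.pi) if ctrl.ik([*c,.15],down(k)) is not None]
y1=min(cands)[1];print(grab(c,y1,.021),ctrl.current_tool_pos());up(.25,.2);print(ctrl.current_grip_width()*91)
C=np.array([.5073,-.2599]);R=down(np.radians(165));d=-R[:,0];Rt=tilt(R,np.radians(50))
P=np.array([*C,.038])-.022*d;G=P-Rt[:,2]*.035+Rt[:,0]*.009;T=G+.019*Rt[:,2]
ctrl.goto(T+[0,0,.15],Rt);print("w",ctrl.current_grip_width()*91)
ctrl.move_l(T+[0,0,.015],vel=.15)
print(ctrl.move_l(T-[0,0,.006],vel=.02,contact_N=2.5),ctrl.current_tool_pos()-T)
up(.0005,.02)
ctrl.command_gripper(1.0);ctrl.sleep(.5)
ctrl.move_l(ctrl.current_tool_pos()-Rt[:,2]*.12+[0,0,.02],vel=.2)
im,p=look(C,z=.22,yaw=np.radians(11.7));cv2.imwrite("pics/w11.png",im);np.save("w11.npy",p["pose"])
print(blank(im,p,C,.056,.044),ctrl.current_t())
cv2.imwrite("pics/w11c.png",cv2.resize(im[60:270,180:450],None,fx=2,fy=2))
E
```

```text
[ 29.   49.  247.2 249.  253. ]
181.0
[0.5102 0.0023] (16.87969970703125, 42.960655212402344) 26.31849479675293
(False, 43.59364865601662) [0.5102 0.0022 0.021 ]
43.85389214319037
w 43.509604616295555
True [-0.0001 -0.     -0.0007]
(array([ 0.5033, -0.258 ]), np.float64(0.20377962713262865), (69.69641876220703, 63.614593505859375)) 53.7417
```

View pics/w11c.png

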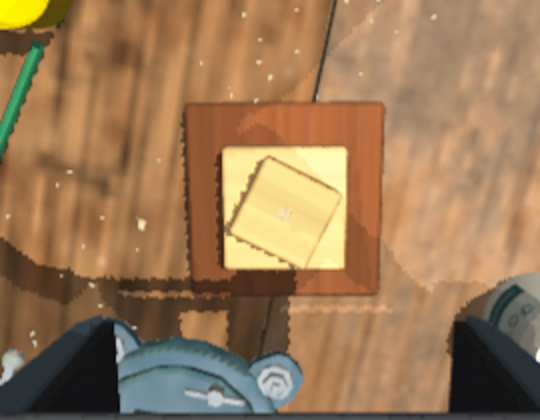

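The 44 is flat on the 66, with corners at crop (267,156), (342,196), (306,267) and (230,230). The 66's corners are (223,146), (347,146), (348,269) and (223,270). Squaring up the 44 now.

```bash
cat >> h.py <<'E'
def quad(p,cs,z):
    w=ray(p,cs,z)[:,:2];e=w[1]-w[0]+w[2]-w[3];return w.mean(0),np.arctan2(e[1],e[0]),np.linalg.norm(np.roll(w,-1,0)-w,axis=1)
E
python3 - <<'E'
from h import *
p=dict(ctrl.camera_params("wrist"));p["pose"]=np.load("w11.npy");o=[180,60]
C,fy,s=quad(p,np.array([(223,146),(347,146),(348,269),(223,270)])/2+o,.038);print("66",C,np.degrees(fy),s)
c,y,s=quad(p,np.array([(267,156),(342,196),(306,267),(230,230)])/2+o,.056);print("44",c,np.degrees(y),s)
y1,y2=pickplace(c,y,.042,C,fy,.042)[0]
print(grab(c,y1,.042));up(.03,.1);print(ctrl.current_grip_width()*91)
ctrl.move_l([*C,.07],vel=.1,ori=down(y2))
print(ctrl.move_l([*C,.0405],vel=.02,contact_N=3),ctrl.current_tool_pos(),ctrl.current_grip_width()*91)
ctrl.command_gripper(1);up(.12)
im,p=look(C,z=.22,yaw=fy);cv2.imwrite("pics/w12.png",im);np.save("w12.npy",p["pose"])
im2,p=look((.44,.02),z=.2);cv2.imwrite("pics/w13.png",im2);np.save("w13.npy",p["pose"])
c=np.clip(im2[60:270,180:450]*1.5,0,255).astype(np.uint8);a=im[90:230,230:410]
cv2.imwrite("pics/w1213.png",np.hstack([cv2.resize(a,(360,280)),cv2.resize(c,(360,280))]))
print(ctrl.current_t())
E
```

```text
66 [ 0.5077 -0.2602] 12.039402946705197 [0.0641 0.0655 0.0678 0.066 ]
44 [ 0.508  -0.2593] -15.339082304294756 [0.0423 0.0406 0.0432 0.0415]
(False, 43.420566952760375)
43.42700979543135
True [ 0.5077 -0.2602  0.042 ] 43.93166909372167
61.6333
```

View pics/w1213.png

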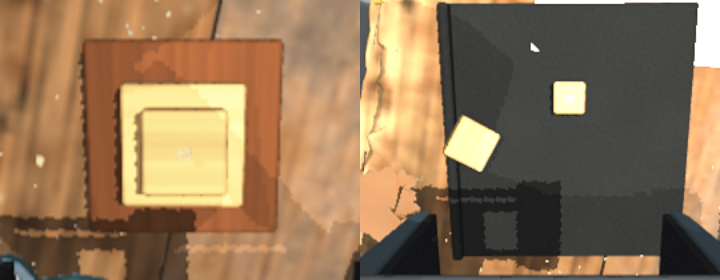

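Left half: the 44 is centred on the 66. Right half: the 34 leans on the ridge at (472,143), and the 25 is flat at (569,98). I've used my 14 pictures and will go on by numbers. Next is to pull the 34 off the ridge and measure both.

```bash
python3 - <<'E'
from h import *
p=dict(ctrl.camera_params("wrist"));p["pose"]=np.load("w13.npy");im=cv2.imread("pics/w13.png")
uv=lambda x,y:np.array([180+(x-360)*.75,60+y*.75])
c25=blank(im,p,ray(p,uv(569,98),.017)[0,:2],.017,.025,rad=.025);print("25",c25)
# 34 by threshold on the dark mat / ridge
g=blank(im,p,ray(p,uv(472,143),.027)[0,:2],.027,.034,rad=.032);print("34",g)
c,y,s=g
ks=[(abs(np.cos(y+k*np.pi/2)*SX[0]+np.sin(y+k*np.pi/2)*SX[1]),y+k*np.pi/2) for k in range(4) if ctrl.ik([*c,.14],down(y+k*np.pi/2)) is not None]
ks.sort();m=[k for k in ks if k[0]<ks[0][0]+1e-3];y1=min(m,key=lambda k:abs(ctrl.ik([*c,.14],down(k[1]))[5]))[1]
print(np.degrees(y1),grab(c,y1,.018),ctrl.current_tool_pos());up(.04,.1);print(ctrl.current_grip_width()*91)
D=MAT+.03*SX-.03*SY
ctrl.move_l([*D,.05],vel=.15);print(ctrl.move_l([*D,.010],vel=.03,contact_N=3),ctrl.current_tool_pos())
ctrl.command_gripper(1);up(.1)
im,p=look((.455,.02),z=.2);cv2.imwrite("pics/w14.png",im);np.save("w14.npy",p["pose"])
print("34",blank(im,p,D,.020,.034,rad=.035),D);print("25",blank(im,p,c25[0],.017,.025,rad=.035),ctrl.current_t())
E
```

```text
25 (array([0.4505, 0.0503]), np.float64(0.18996016798582804), (24.139867782592773, 24.485187530517578))
34 (array([0.3779, 0.0009]), np.float64(0.18979561791997476), (52.477500915527344, 42.83861541748047))
280.8744878768921 (False, 42.35553241279565) [0.3779 0.0009 0.018 ]
42.61663199678798
True [ 0.4911 -0.0073  0.0155]
34 (array([ 0.4929, -0.0064]), np.float64(1.266072641178068), (34.06736755371094, 33.55146026611328)) [ 0.4916 -0.0073]
25 (array([0.4504, 0.0507]), np.float64(0.18899788466019835), (24.01643180847168, 23.342906951904297)) 70.4583
```

The 34 is now flat on the mat (34 × 33.6 mm). Placing the 34, then the 25, re-looking before the second pick.

```bash
cat >> h.py <<'E'
C=np.array([.5077,-.2602]);FY=np.radians(12.0)
def stack(c,y,zt,top):
    """grasp a flat blank on the mat, set it on the pile whose top is at z=top"""
    pz=top+zt-.005
    y1,y2=pickplace(c,y,zt,C,FY,pz)[0]
    print(grab(c,y1,zt));up(.16,.2);print("lift w",ctrl.current_grip_width()*91)
    ctrl.goto([*C,pz+.06],down(y2));print("w",ctrl.current_grip_width()*91)
    ctrl.move_l([*C,pz+.012],vel=.1)
    print(ctrl.move_l([*C,pz-.003],vel=.02,contact_N=2.5),ctrl.current_tool_pos()[2]-pz,"w",ctrl.current_grip_width()*91)
    ctrl.command_gripper(1);up(.12)
E
python3 - <<'E'
from h import *
stack(np.array([.4929,-.0064]),1.266,.008,.056)
im,p=look(C,z=.22,yaw=FY);cv2.imwrite("pics/w15.png",im);np.save("w15.npy",p["pose"])
# edges inside the pile: local contrast
g=cv2.cvtColor(im,cv2.COLOR_BGR2GRAY);print(proj(p,[[*C,.056],[*C,.071]]))
im,p=look((.455,.02),z=.2);cv2.imwrite("pics/w16.png",im);np.save("w16.npy",p["pose"])
print("25",blank(im,p,(.4504,.0507),.017,.025,rad=.045));print("34?",blank(im,p,(.4929,-.0064),.02,.034,rad=.03)) if 0 else None
print(ctrl.current_t())
E
```

```text
(False, 33.49346996895921)
lift w 33.61069378227924
w 33.97750625988686
True -0.0003520720063501376 w 33.593281428768115
[[321.6943 165.3969]
 [321.7034 167.7673]]
25 (array([0.4505, 0.0505]), np.float64(0.1899547584398638), (24.031951904296875, 24.373464584350586))
79.3833
```

```bash
python3 - <<'E'
from h import *
stack(np.array([.4505,.0505]),.19,.0075,.071)
im,p=look(C,z=.22,yaw=FY);cv2.imwrite("pics/w17.png",im);np.save("w17.npy",p["pose"])
def bore(im,p,z):  # outlines of nested squares via Canny hulls
    u,v=proj(p,[*C,z])[0].astype(int);k=45
    s=cv2.resize(im[v-k:v+k,u-k:u+k],None,fx=4,fy=4,interpolation=cv2.INTER_CUBIC)
    e=cv2.dilate(cv2.Canny(s,25,70),np.ones((3,3)))
    cs,_=cv2.findContours(e,cv2.RETR_LIST,cv2.CHAIN_APPROX_NONE)
    for c in cs:
        if cv2.contourArea(c)<1500: continue
        h=cv2.convexHull(c)[:,0]/4+[u-k-.4,v-k-.4]
        for n,zz in ((66,.038),(44,.056),(34,.071),(25,.083)):
            (x,y),(a,b),t=cv2.minAreaRect((ray(p,h,zz)[:,:2]*1000).astype(np.float32))
            if abs(a-n)<3 and abs(b-n)<3: print(n,round(x,1),round(y,1),round(a,1),round(b,1),round(t,1))
bore(im,p,.083)
im,p=cam("wrist")
im,p=look(C+[.03,0],z=.26,yaw=FY);bore(im,p,.083)
m=cv2.imread("pics/t3.png");t,_=cam("top");cv2.imwrite("pics/t18.png",t)
print(cv2.absdiff(m,t)[150:195,365:405].mean(),ctrl.current_t(),ctrl.current_tool_pos())
# mat empty, tub upright unchanged?
h=cv2.inRange(cv2.cvtColor(t,cv2.COLOR_BGR2HSV),(12,60,130),(32,255,255));print("mat light px",h[220:290,235:305].sum()//255,"tub diff",cv2.absdiff(m,t)[95:170,195:310].mean())
E
```

```text
(False, 24.721879399016302)
lift w 24.518091194373962
w 24.291936366813232
True -0.00037234364103130857 w 24.378019853759067
25 507.5 -259.1 24.0 22.2 11.9
34 507.4 -260.1 32.2 31.5 11.9
66 506.8 -259.9 65.1 64.8 11.9
25 507.3 -258.9 23.6 23.1 11.8
34 507.1 -259.9 32.2 31.4 12.1
44 506.9 -260.0 42.1 41.4 11.7
66 507.0 -260.1 65.1 64.8 11.9
46.529074074074074 87.9 [ 0.5398 -0.2736  0.2586]
mat light px 1 tub diff 16.71350724637681
```

All four outlines are concentric to about 1 mm and squared to the foot (about 12°), the mat is empty and the tub has not been touched since it was swung upright. Handing in.

```bash
python3 -c "
from bench import ctrl
print(ctrl.sign_off())"
```

```text
the job is handed in; nothing more can be done
None
```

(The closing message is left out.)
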